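# Clock a flange on its welding fixture and lock it with the index key

## Task

Turn the three-eared flange round on the fixture's pilot (its ears are there to be nudged) until its notch faces the brass index key, without lifting it off its pads. Then slide the key (red handle) fully home into the notch without forcing it (if it stops short on the rim, ease it off and nudge the flange), and leave the hammer, the bent bracket and the tube offcut where they are.

Things in the scene. Friction and masses are not known exactly. Their poses are not given: they have to be found in the camera images.
- fixture: Fixed dark steel welding fixture. Origin on the bench surface, on the pilot's axis; z up, +x from the pilot to the index key. Base plate 12 mm thick, x -105 to 165 mm, y -100 to 100 mm. Steel pilot 48 mm in diameter, top at 47 mm; three brass pads (top 26 mm high) carry the flange.
- key_guide (a point): Point on the slide line midway between the two grey cheeks that guide the key, 122 mm from the pilot axis, 38 mm above the bench, level with their tops. Each cheek: 40 mm along the slide, 12 mm thick, 12.5 to 24.5 mm to the side of the line.
- flange: Loose aluminium flange, 0.4 to 0.85 kg, flat on the pads, its 51 mm bore round the pilot with 1.5 mm play; turns with dry friction (some 1 to 6 N at an ear), stays where left. Ring 144 mm in diameter, 14 mm thick, top 40 mm above the bench. Origin: centre of underside; z up, +x through its one square notch (26 mm wide, floor 57 mm from the centre; red paint mark beside it).
- ear (a point): Outer end of one of the flange's three equal ears, at its top face, 90 mm from the flange's axis. Ears are 24 mm wide, 14 mm thick (26 to 40 mm above the bench), stand out 18 mm from the ring and lie 60, 180 and -60 degrees from the notch (seen from above, + anticlockwise); this is the one at 180, opposite the notch.
- notch (a point): Point in the mouth of the flange's notch, 64.5 mm from the flange's axis along its +x, level with its top face.
- key (a joint): Travel of the brass index key in m, along the fixture's -x: 0 withdrawn, 0.045 fully home (stop). Friction of 2.5 N holds it anywhere. Bar 23 mm wide, nose corners bevelled 1 mm, 27.5 to 38.5 mm above the bench; nose 105 mm from the pilot axis at 0, 60 mm at 0.045. Up to 0.010 the ears pass it; further in, rim or ear block it unless the notch is lined up to about 2 mm.
- key_handle (a point): Centre of the top of the key's red handle, a block 16 mm (along the slide) x 44 mm x 36 mm high, from 45 to 81 mm above the bench; 30 mm behind the key's nose. Pushing its outer face towards the pilot slides the key in.
- hammer: Bystander: hammer 240 mm long lying on the bench. Origin at its underside.
- bracket: Bystander: bent steel strip bracket, 116 x 50 x 48 mm. Origin at its underside.
- offcut: Bystander: short upright tube offcut, 48 mm in diameter, 70 mm high. Origin: centre of its underside.
Things that resemble listed ones, but are neither listed nor needed, are in the scene too. What is shaped like the flange but blue or pink is not meant.

How it is judged:
On the way:
1. the notch is turned to face the key (its middle within 6 mm of the key's line), the key still out of the rim (y of notch in the frame of fixture between -0.006 and 0.006 m and x of notch in the frame of fixture above 0.05 m and value of joint key below 0.034 m), for 0.2 s.
At the end, for the whole second after the job is handed in: The key is home in the notch (joint above 42.5 of 45 mm), the notch's middle within 4 mm of the key's line, the flange flat on its pads (within 3 mm) and at rest (value of joint key above 0.0425 m and y of notch in the frame of fixture between -0.004 and 0.004 m and x of notch in the frame of fixture above 0.05 m and z of flange in the frame of fixture between 0.023 and 0.029 m and angle between flange's own z axis and vertical below 0.05 rad and angular speed of flange below 0.1 rad/s and linear speed of flange below 0.01 m/s); the robot touches nothing.
It fails at once if the flange is lifted more than 8 mm off its pads (z of flange in the frame of fixture above 0.034 m).
It fails at once if the key is forced against the flange (more than 30 N) (contact force between key and flange above 30 N).
It fails at once if the hammer is moved more than 30 mm (distance of hammer from where it was at the start of the episode above 0.03 m).
It fails at once if the bracket is moved more than 30 mm (distance of bracket from where it was at the start of the episode above 0.03 m).
It fails at once if the offcut is moved more than 30 mm (distance of offcut from where it was at the start of the episode above 0.03 m).
It also fails if it takes over 72 s, if anything falls off the work surface, if the arm or the gripper's body presses on something with over 40 N, if the wrist force passes 120 N, or if a joint passes its speed limit or range.

## Robot

A 6-joint arm with a two-finger parallel gripper is mounted at the origin on the work surface. World frame = base frame: x ahead of the robot, y to its left, z up, the work surface at z = 0. Lengths are in m, angles in rad, forces in N, time in s.
With the tool pointing down it reaches from about 0.375 to 0.975 m from the base axis. Payload 3.8 kg.
Tool frame: the origin (TCP) lies midway between the tips of the shut fingers; the grasp point (between the pads) lies 19 mm behind it; z points along the fingers, y is the line along which they close (so a half turn about z gives the same grasp; the last joint's range is limited). The gripper opens to 85 mm and grips with 20 to 120 N. Pads are 22 mm wide; open, the fingers measure 114 mm over their backs; the gripper's body (76 mm by 85 mm) begins 54 mm behind the grasp point. The pads swing forward as they close: fully open they stand 13 mm farther back than shut.
Start: joints at [1.12, 0.264, 1.604, -0, 1.274, -0.037], TCP at [0.271, 0.618, 0.231] pointing down, gripper open.
Joint ranges: [-2.63, 2.63], [-0.94, 2.18], [0.31, 2.57], [-1.31, 4.45], [0, 2.66], [-2.55, 2.55]. Speed limits (rad/s): [2.57, 2.57, 3.14, 3.14, 3.14, 3.14].

## Interface

Orientations are given as a rotation vector (axis times angle).
In Python, from rig import robot gives the robot as it stands. The module is installed in compiled form; this text tells all that it offers.
- The arm moves only by the shell command python3 -m crank 'ROWS'. ROWS is JSON, a list of rows, each a list of 3 entries, a list of its own where there are three numbers: the shift along the tool's x, y, z each as a share of 40 cm, from -1 to 1, then the turn, a rotation vector about the tool's x, y, z each as a share of 0.08 rad, from -1 to 1, then the closure, from 0 (fully open) to 1 (shut). In form: [[[tx, ty, tz], [wx, wy, wz], claw], ...]. A call has 1 to 20 rows; each row shifts and turns the commanded pose from where the row before left it, along the tool's axes as they then stand; what a row does not reach is not made up. A row lasts 1/12 s, in which the tool goes at most 41.7 mm and 7.16 degrees, less where a joint would pass 70% of its speed; a pose out of reach is approached as far as the arm can. A call with a number of a shift or a turn outside -1 to 1 is refused whole. A call with a gripper value outside its range is refused whole. The fingers move at their own pace and stop on an object; the grip force is fixed at half the most. Time passes only in rows, so rows that do not move let the fingers close. It gives the time, the measured TCP pose, the force, the opening and the grip force at its end, in the units of the state.
- robot.get_state(): the state, without advancing time (a new reading comes with each control period).
- robot.capture(name): name is "scene" or "top" or "wrist"; returns a dict with "frame" (384x512x3 uint8, red, green, blue), "K" (3x3 intrinsics, pixels), "k1" (the pictures are not rectified: a ray, as slopes to the right and down, at radius r is drawn at 1 + k1 r^2 times it, then the intrinsics apply), "view" (4x4, takes a point from world to camera coordinates). Camera axes: x right, y down, z forward; pixel columns grow to the right and rows downward; lengths in m; the calibration is good to about 2 mm. A picture is of the moment at which its call begins. There is no depth.
- robot.job_done(): hands the job in; it is judged then, once.
The state is a dict: "t": time; "joint_pos": joint angles; "dq": joint speeds; "joint_torque": joint torques, N m; "position": TCP position; "ee_rot": TCP orientation; "wrist_force": force on the tool from outside, world axes, zero at the start; "wrist_torque": the same for the moment, N m; "finger_gap": opening from 0.0 (shut) to 1.0 (fully open); "grasp_force": force on a finger pad.
Only numpy, scipy, OpenCV 4.12 (cv2) and the standard library are available. Lean on these libraries where they do the work, as an engineer would, in place of code of your own. Each camera call takes 0.05 s, during which the arm holds its last target. There are 200 camera calls.

## Working session

There is one attempt and no reset: what is moved stays moved. The work goes in short steps, Python scripts to look and compute and a shell command to move; the robot and the scene stay as the last step left them, time stands still between calls to the robot, and variables do not carry over. Pictures are saved under pics/ and viewed, at most 10 in all, crops included, and the job is handed in when it is done.

```bash
mkdir -p pics; cat > h.py <<'E'
import numpy as np, cv2
from rig import robot
def cap(n):
    c=robot.capture(n); c['bgr']=c['frame'][:,:,::-1].copy(); return c
def ray(c,px):
    K=np.array(c['K']);k=c['k1'];V=np.array(c['view'])
    d=np.array([(px[0]-K[0,2])/K[0,0],(px[1]-K[1,2])/K[1,1]]);u=d.copy()
    for _ in range(20): u=d/(1+k*(u@u))
    R=V[:3,:3]; return -R.T@V[:3,3], R.T@np.array([u[0],u[1],1])
def onz(c,px,z):
    o,d=ray(c,px); return o+d*(z-o[2])/d[2]
def tri(a,b):
    (o1,d1),(o2,d2)=a,b
    A=np.stack([d1,-d2],1); s=np.linalg.lstsq(A,o2-o1,rcond=None)[0]
    p,q=o1+s[0]*d1,o2+s[1]*d2; return (p+q)/2,np.linalg.norm(p-q)
def proj(c,p):
    V=np.array(c['view']);q=V[:3,:3]@p+V[:3,3];u=q[:2]/q[2];u=u*(1+c['k1']*(u@u));K=np.array(c['K'])
    return np.array([K[0,0]*u[0]+K[0,2],K[1,1]*u[1]+K[1,2]])
E
python3 - <<'E'
from h import *
s=robot.get_state();print({k:np.round(v,3) for k,v in s.items()})
for n in ("top","scene"):
    c=cap(n); cv2.imwrite(f"pics/{n}1.png",c['bgr']); V=np.array(c['view']);print(n,-V[:3,:3].T@V[:3,3],V[2,:3],c['k1'])
E
```

```text
{'t': np.float64(0.0), 'joint_pos': array([ 1.12 ,  0.265,  1.605,  0.   ,  1.274, -0.037]), 'dq': array([-0.001, -0.   ,  0.001,  0.001, -0.   , -0.001]), 'joint_torque': array([-1.0000e-03, -5.1509e+01, -3.6732e+01,  0.0000e+00,  1.3000e-02,
        0.0000e+00]), 'position': array([0.271, 0.617, 0.23 ]), 'ee_rot': array([-0.645, -3.074,  0.004]), 'wrist_force': array([ 0.214, -0.462,  0.133]), 'wrist_torque': array([ 0.023, -0.054, -0.029]), 'grasp_force': np.float64(0.0), 'finger_gap': np.float64(0.998)}
top [ 0.43640485 -0.01537939  1.26401387] [ 0.06266731  0.00862045 -0.99799724] 0.032961722423523084
scene [ 1.15404614 -0.719925    0.79322475] [-0.53979135  0.59908517 -0.5913732 ] -0.06239261387932807
```

View pics/top1.png

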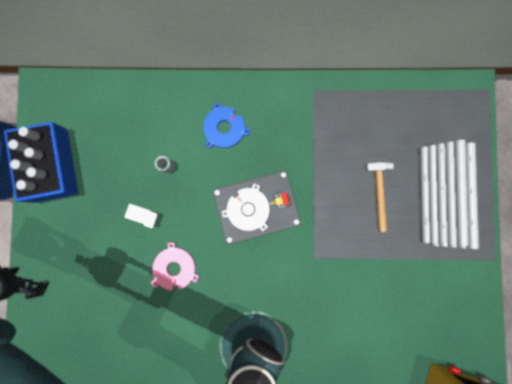

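View pics/scene1.png

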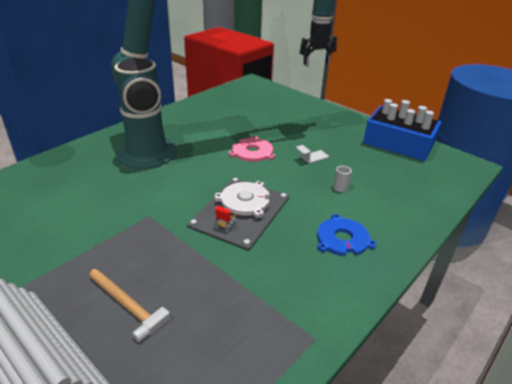

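The top view shows the white flange at about (248,209) on the dark fixture, with the red key handle at (285,200). The blue and pink rings are decoys. The offcut is at (164,163), the bracket at (141,215) and the hammer at (381,195). Next I'll enlarge the fixture area.

```bash
python3 - <<'E'
from h import *
a=cv2.imread("pics/top1.png")[165:250,205:310];b=cv2.imread("pics/scene1.png")[170:250,185:295]
a=cv2.resize(a,None,fx=7,fy=7,interpolation=2)
b=cv2.resize(b,None,fx=5,fy=5,interpolation=2)
cv2.imwrite("pics/a2.png",a)
T=cap("top");S=cap("scene")
# red in both
for n,c in(("T",T),("S",S)):
    h=cv2.cvtColor(c['bgr'],cv2.COLOR_BGR2HSV)
    m=(((h[...,0]<8)|(h[...,0]>172))&(h[...,1]>110)&(h[...,2]>60)).astype(np.uint8)
    k,l,st,ce=cv2.connectedComponentsWithStats(m)
    for i in range(1,k):
        if 200<ce[i][0]<310 and 160<ce[i][1]<250: print(n,st[i],ce[i],onz(c,ce[i],.06),onz(c,ce[i],.04))
    m=((h[...,2]>170)&(h[...,1]<40)).astype(np.uint8)
    k,l,st,ce=cv2.connectedComponentsWithStats(m)
    for i in range(1,k):
        if 180<ce[i][0]<310 and 160<ce[i][1]<250 and st[i][4]>3: print(n,'w',st[i],ce[i],onz(c,ce[i],.04),onz(c,ce[i],.016))
E
```

```text
T [282 192   8  14  68] [285.30882353 198.57352941] [ 0.50178312 -0.1072789   0.06      ] [ 0.50286913 -0.10880545  0.04      ]
T w [281 172   5   6  25] [283.04 174.4 ] [ 0.58616217 -0.10086542  0.04      ] [ 0.58909855 -0.10254159  0.016     ]
T w [ 222  183   48   48 1580] [247.91265823 209.26139241] [0.46538734 0.01912855 0.04      ] [0.46595562 0.01980517 0.016     ]
T w [214 190   6   6  28] [216.60714286 192.17857143] [0.52337316 0.12721215 0.04      ] [0.5250784  0.13000803 0.016     ]
T w [293 219   6   6  28] [295.78571429 221.5       ] [ 0.42475536 -0.14461367  0.04      ] [ 0.42452694 -0.14714765  0.016     ]
T w [227 237   6   6  27] [229.11111111 239.48148148] [0.36209272 0.08234493 0.04      ] [0.36063564 0.08426107 0.016     ]
S [215 205  16  18 206] [222.33980583 213.26213592] [ 0.49610566 -0.10047277  0.06      ] [ 0.47815918 -0.08357611  0.04      ]
S w [233 178   4   3  10] [234.8 179. ] [0.38354473 0.06209048 0.04      ] [0.35899424 0.08700784 0.016     ]
S w [ 215  181   54   34 1160] [244.44310345 196.59913793] [0.46847368 0.01668065 0.04      ] [0.44662929 0.04015111 0.016     ]
S w [281 193   5   3  12] [283.16666667 194.08333333] [0.54232032 0.10741589 0.04      ] [0.5228289  0.13377745 0.016     ]
S w [191 220   5   3  13] [193.         220.84615385] [ 0.44464222 -0.16294962  0.04      ] [ 0.42203849 -0.14520271  0.016     ]
S w [244 239   6   4  17] [246.35294118 240.70588235] [ 0.60392806 -0.11848989  0.04      ] [ 0.58639965 -0.09932636  0.016     ]
```

View pics/a2.png

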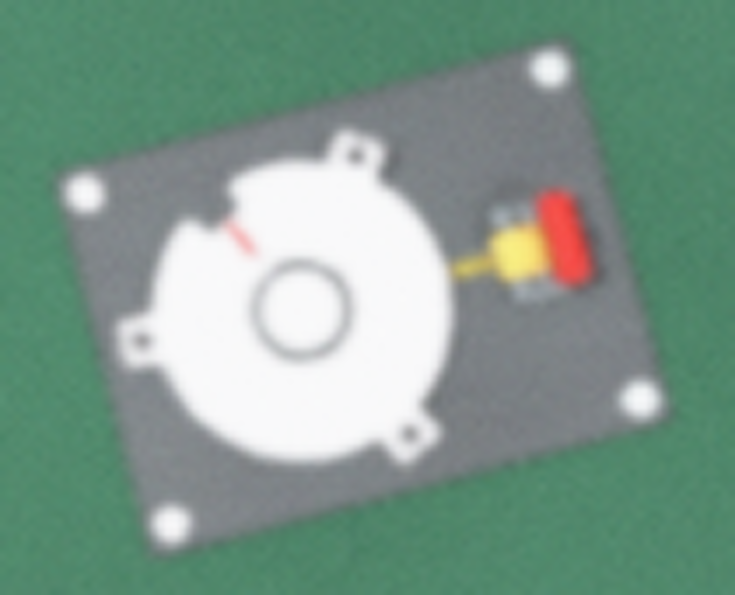

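Everything I need is located:
- Fixture origin is about (0.467, 0.020), with the key direction at -74.6° in the world frame.
- The notch is at about +40.6°, so the flange must turn about 115° clockwise.
- I'll straddle the ear at 100.6° with half-closed fingers and carry it round the far side.

First, approach above that ear.

```bash
python3 -m crank '[[[-0.058,-0.062,0],[0,0,0],0.5],[[-0.058,-0.062,0],[0,0,0],0.5],[[-0.058,-0.062,0],[0,0,0],0.5],[[-0.058,-0.062,0],[0,0,0],0.5],[[-0.058,-0.062,0],[0,0,0],0.5],[[-0.058,-0.062,0],[0,0,0],0.5],[[-0.058,-0.062,0],[0,0,0],0.5],[[-0.058,-0.062,0],[0,0,0],0.5],[[-0.058,-0.062,0],[0,0,0],0.5],[[-0.058,-0.062,0],[0,0,0],0.5],[[-0.058,-0.062,0],[0,0,0],0.5],[[-0.058,-0.062,0],[0,0,0],0.5],[[-0.058,-0.062,0],[0,0,0],0.5],[[-0.058,-0.062,0],[0,0,0],0.5],[[-0.058,-0.062,0],[0,0,0],0.5],[[-0.058,-0.062,0],[0,0,0],0.5]]' && python3 -m crank '[[[0,0,0],[0,0,1],0.5],[[0,0,0],[0,0,1],0.5],[[0,0,0],[0,0,1],0.5],[[0,0,0],[0,0,1],0.5],[[0,0,0],[0,0,1],0.5],[[0,0,0],[0,0,1],0.5],[[0,0,0],[0,0,1],0.5],[[0,0,0],[0,0,1],0.5],[[0,0,0],[0,0,1],0.5],[[0,0,0],[0,0,1],0.5],[[0,0,0],[0,0,1],0.5],[[0,0,0],[0,0,1],0.5],[[0,0,0],[0,0,0.15],0.5],[[0,0,0],[0,0,0],0.5],[[0,0,0],[0,0,0],0.5]]'
cat >> h.py <<'E'
from scipy.spatial.transform import Rotation as Ro
def st():
    s=robot.get_state();R=Ro.from_rotvec(s['ee_rot']).as_matrix()
    print('t',round(float(s['t']),2),'p',np.round(s['position'],4),'xang',round(float(np.degrees(np.arctan2(R[1,0],R[0,0]))),2),'zax',np.round(R[:,2],3),'F',np.round(s['wrist_force'],1),'gap',round(float(s['finger_gap']),3),'q6',round(float(s['joint_pos'][5]),2)); return s,R
E
python3 - <<'E'
from h import *
st(); c=cap("wrist"); cv2.imwrite("pics/w1.png",c['bgr']); np.save("w1.npy",c,allow_pickle=True)
E
```

```text
t: 1.53
position: [0.4518, 0.1038, 0.2314]
ee_rot: [0.645, 3.074, 0.0]
wrist_force: [-0.3, -0.3, 0.5]
finger_gap: 0.504
grasp_force: 0.0
t: 2.78
position: [0.4517, 0.1055, 0.2312]
ee_rot: [-2.004, -2.419, 0.0]
wrist_force: [0.2, 0.3, 0.1]
finger_gap: 0.495
grasp_force: 0.0
t 2.78 p [0.4517 0.1055 0.2312] xang 100.71 zax [-0. -0. -1.] F [0.2 0.3 0.1] gap 0.495 q6 -0.01
```

View pics/w1.png

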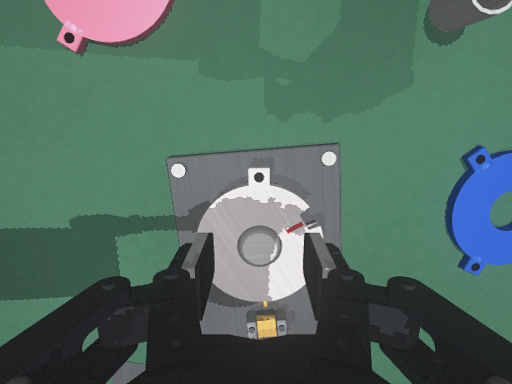

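The wrist view shows the target ear pointing straight up at (259,168–187), with its hole at (259,177), and the pilot at (260,246). The notch and red mark are to the right at (300,226). Now I'll calculate the corrections.

```bash
python3 - <<'E'
from h import *
c=np.load("w1.npy",allow_pickle=True).item(); T=cap("top")
print('hole tri',tri(ray(c,(259,177)),ray(T,(225,213.6))))
for n,p,z in(("ear end",(259,167.5),.04),("earL",(248.5,178),.04),("earR",(269.5,178),.04),("pilot",(260,246),.047),("brL",(178.5,171),.016),("brR",(329,158.5),.016)):
    print(n,onz(c,p,z))
s,R=st(); E=onz(c,(259,167.5),.04);print(R.T@(E-s['position']))
E
```

```text
hole tri (array([0.45254082, 0.09774048, 0.03991561]), np.float64(0.005043490866879529))
ear end [0.45313291 0.10806225 0.04      ]
earL [0.44429701 0.09486894 0.04      ]
earR [0.46620258 0.09902511 0.04      ]
pilot [0.47039646 0.02322162 0.047     ]
brL [0.36509218 0.08267644 0.016     ]
brR [0.52929756 0.12835354 0.016     ]
t 2.88 p [0.4517 0.1055 0.2313] xang 100.67 zax [-0. -0. -1.] F [-0.8 -0.4 -0.3] gap 0.503 q6 -0.01
[0.00227978 0.00191087 0.19125319]
```

```bash
python3 -m crank '[[[0,0.005,0.06],[0,0,0],0.5],[[0,0,0.07],[0,0,0],0.5],[[0,0,0.07],[0,0,0],0.5],[[0,0,0.07],[0,0,0],0.5],[[0,0,0.07],[0,0,0],0.5],[[0,0,0.07],[0,0,0],0.5],[[0,0,0.05],[0,0,0],0.5],[[0,0,0.03],[0,0,0],0.5],[[0,0,0.02],[0,0,0],0.5],[[0,0,0.01],[0,0,0],0.5],[[0,0,0.01],[0,0,0],0.5],[[0,0,0],[0,0,0],0.5],[[0,0,0],[0,0,0],0.5]]'
```

```text
t: 3.97
position: [0.4545, 0.106, 0.02]
ee_rot: [2.006, 2.417, 0.002]
wrist_force: [-0.1, 0.2, -0.3]
finger_gap: 0.5
grasp_force: 0.0
```

```bash
python3 -m crank '[[[0,0,0.01],[0,0,0],0.5],[[-0.0007,0.017,0],[0,0,1],0.5],[[-0.0007,0.017,0],[0,0,1],0.5],[[-0.0007,0.017,0],[0,0,1],0.5],[[-0.0007,0.017,0],[0,0,1],0.5],[[-0.0007,0.017,0],[0,0,1],0.5],[[-0.0007,0.017,0],[0,0,1],0.5],[[-0.0007,0.017,0],[0,0,1],0.5],[[-0.0007,0.017,0],[0,0,1],0.5],[[-0.0007,0.017,0],[0,0,1],0.5],[[-0.0007,0.017,0],[0,0,1],0.5],[[0,0,0],[0,0,0],0.5]]'; python3 -c "
from h import *
st()
c=cap('wrist');cv2.imwrite('pics/w2.png',c['bgr'])"
```

```text
t: 4.97
position: [0.5197, 0.0913, 0.0158]
ee_rot: [2.791, 1.441, 0.002]
wrist_force: [-0.2, -0.7, -0.6]
finger_gap: 0.5
grasp_force: 0.0
t 4.97 p [0.5197 0.0913 0.0158] xang 54.63 zax [ 0.002  0.    -1.   ] F [-0.2 -0.7 -0.6] gap 0.5 q6 0.74
```

View pics/w2.png

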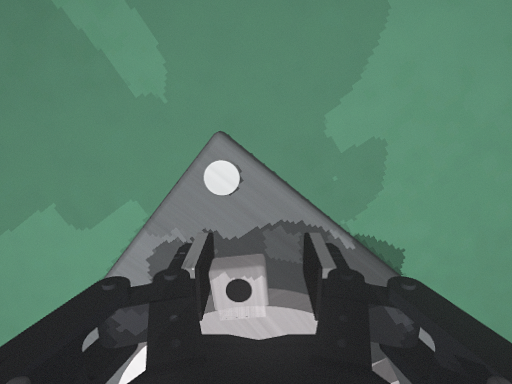

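The ear rests against the trailing (left) finger and follows it. I'll carry on most of the way round.

```bash
python3 -m crank '[[[-0.0009,0.017,0],[0,0,1],0.5],[[-0.0009,0.017,0],[0,0,1],0.5],[[-0.0009,0.017,0],[0,0,1],0.5],[[-0.0009,0.017,0],[0,0,1],0.5],[[-0.0009,0.017,0],[0,0,1],0.5],[[-0.0009,0.017,0],[0,0,1],0.5],[[-0.0009,0.017,0],[0,0,1],0.5],[[-0.0009,0.017,0],[0,0,1],0.5],[[-0.0009,0.017,0],[0,0,1],0.5],[[-0.0009,0.017,0],[0,0,1],0.5],[[-0.0009,0.017,0],[0,0,1],0.5],[[-0.0009,0.017,0],[0,0,1],0.5],[[-0.0009,0.017,0],[0,0,1],0.5],[[-0.0009,0.017,0],[0,0,1],0.5],[[-0.0009,0.017,0],[0,0,1],0.5],[[0,0,0],[0,0,0],0.5]]'; python3 -c "
from h import *
st()
c=cap('top');s=cap('scene')
a=cv2.resize(c['bgr'][165:250,205:310],None,fx=5,fy=5,interpolation=2);b=cv2.resize(s['bgr'][165:250,185:295],None,fx=5,fy=5,interpolation=2)
cv2.imwrite('pics/d.png',cv2.resize(np.hstack([a,b]),(800,316)))"
```

```text
t: 6.35
position: [0.5508, 0.0006, 0.0157]
ee_rot: [3.118, -0.383, 0.001]
wrist_force: [-0.1, -1.3, -0.5]
finger_gap: 0.497
grasp_force: 0.0
t 6.35 p [0.5508 0.0006 0.0157] xang -14.01 zax [ 0.001 -0.    -1.   ] F [-0.1 -1.3 -0.5] gap 0.497 q6 1.77
```

View pics/d.png

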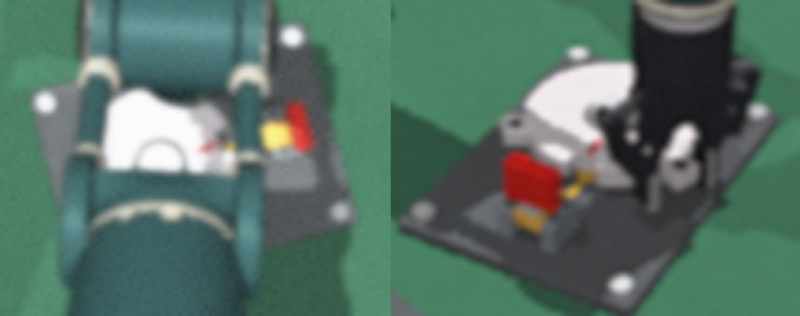

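The left panel (top) shows the red mark and notch almost at the key line, about 6° short. I'll nudge by about 5.5°, back off, lift and measure.

```bash
python3 -m crank '[[[-0.0003,0.01,0],[0,0,0.6],0.5],[[-0.0003,0.01,0],[0,0,0.6],0.5],[[0,0,0],[0,0,0],0.5],[[0,0,0],[0,0,0],0.5],[[0,-0.01,0],[0,0,0],0.5],[[0,-0.01,0],[0,0,0],0.5],[[0,0,-0.01],[0,0,0],0.5],[[0,0,-0.05],[0,0,0],0.5],[[0,0,-0.08],[0,0,0],0.5],[[0,0,-0.08],[0,0,0],0.5],[[0,0,-0.08],[0,0,0],0.5],[[0,0,-0.08],[0,0,0],0.5],[[0,0,-0.08],[0,0,0],0.5],[[0,0,-0.05],[0,0,0],0.5],[[0,0,0],[0,0,0],0.5],[[0,0,0],[0,0,0],0.5]]'; python3 -c "
from h import *
st()
c=cap('wrist');np.save('w3.npy',c,allow_pickle=True)
cv2.imwrite('pics/w3.png',cv2.resize(c['bgr'][130:350,170:350],None,fx=2.7,fy=2.7,interpolation=2))"
```

```text
t: 7.78
position: [0.5523, 0.0011, 0.2215]
ee_rot: [-3.096, 0.53, -0.006]
wrist_force: [-0.6, -0.5, -1.3]
finger_gap: 0.5
grasp_force: 0.0
t 7.78 p [0.5523 0.0011 0.2215] xang -19.44 zax [ 0.004 -0.    -1.   ] F [-0.6 -0.5 -1.3] gap 0.5 q6 1.87
```

View pics/w3.png

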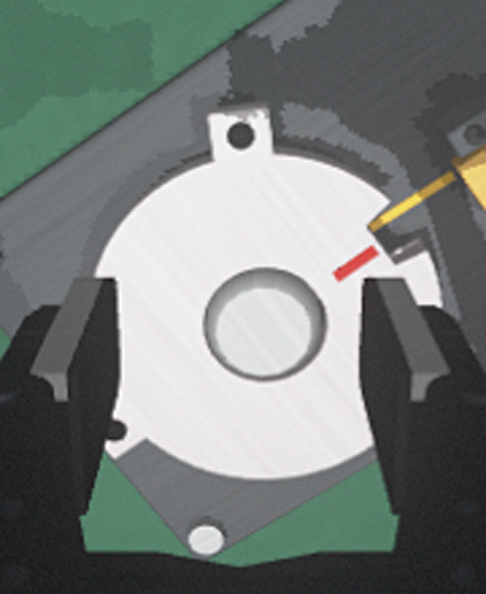

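The wrist crop shows the ear up with its hole at crop (240,135) and a second ear hole at (115,430). The notch is around (400,240), near the key line, so I'll compute its angle.

```bash
python3 - <<'E'
from h import *
c=np.load("w3.npy",allow_pickle=True).item()
f=lambda x,y:np.array([170+x/2.7-.3,130+y/2.7-.3])
h1=onz(c,f(240,135),.04)[:2];h2=onz(c,f(115,430),.04)[:2];b=onz(c,f(265,324),.04)[:2];p=onz(c,f(264,331),.047)[:2]
# ring outer edge: bright low-sat contour points -> circle fit
g=c['bgr'];hs=cv2.cvtColor(g,cv2.COLOR_BGR2HSV);m=((hs[...,2]>190)&(hs[...,1]<30)).astype(np.uint8)
k,l,s,ce=cv2.connectedComponentsWithStats(m);i=1+np.argmax(s[1:,4])
ct=max(cv2.findContours((l==i).astype(np.uint8),0,1)[0],key=len)[:,0]
P=np.array([onz(c,q,.04)[:2] for q in ct]);o=b.copy()
for _ in range(10):
    r=np.linalg.norm(P-o,axis=1);w=abs(r-.072)<.004;Q=P[w];A=np.c_[2*Q,np.ones(len(Q))];x=np.linalg.lstsq(A,(Q**2).sum(1),rcond=None)[0];o=x[:2]
print('ring',o,np.sqrt(x[2]+o@o),w.sum(),'bore',b,'pilot',p)
an=lambda v:np.degrees(np.arctan2(v[1],v[0]))
for cc in (o,b):print('ear angles',an(h1-cc),an(h2-cc),np.linalg.norm(h1-cc),np.linalg.norm(h2-cc))
d=h1-h2;print('chord',an(d),np.linalg.norm(d), 'notch ang from chord', an(d)+(-30)-60)
for n,q,z in(('pointer tip',f(371,226),.04),('pointer root',f(455,180),.04),('notchA',f(395,258),.04),('bolt',f(205,540),.016)):
    v=onz(c,q,z)[:2];print(n,v,an(v-o),np.linalg.norm(v-o))
E
```

```text
ring [0.47004201 0.01915283] 0.07139328018487143 252 bore [0.47003495 0.018311  ] pilot [0.47045173 0.01879748]
ear angles -12.617355678599923 108.63791405977382 0.07941528505074051 0.07886488589299831
ear angles -12.022247736676755 108.43959384738633 0.07924256506850622 0.07966078901339099
chord -41.877582240494526 0.13793359547547066 notch ang from chord -131.87758224049452
pointer tip [ 0.49585119 -0.03465258] -64.37406845771771 0.05967525155464065
pointer root [ 0.50296826 -0.07102169] -69.94087886964103 0.09599781906125647
notchA [ 0.47983823 -0.03972797] -80.55401026111242 0.05969014780935583
bolt [0.36323021 0.08417458] 148.66900822186145 0.125046346709717
```

The notch is at about -72°, against a key line of -74.5°. It needs about 2.5° more clockwise (3.7 mm at the ear), so I'll descend and nudge.

```bash
python3 -m crank '[[[0,0,0.05],[0,0,0],0.5],[[0,0,0.08],[0,0,0],0.5],[[0,0,0.08],[0,0,0],0.5],[[0,0,0.08],[0,0,0],0.5],[[0,0,0.08],[0,0,0],0.5],[[0,0,0.08],[0,0,0],0.5],[[0,0,0.04],[0,0,0],0.5],[[0,0,0.02],[0,0,0],0.5],[[0,0.01,0],[0,0,0],0.5],[[0,0.01,0],[0,0,0],0.5],[[0,0.004,0],[0,0,0.2],0.5],[[0,0.004,0],[0,0,0.3],0.5],[[0,0.0015,0],[0,0,0],0.5],[[0,0,0],[0,0,0],0.5],[[0,0,0],[0,0,0],0.5]]'; python3 -m crank '[[[0,-0.01,0],[0,0,0],0.5],[[0,-0.01,0],[0,0,0],0.5],[[0,0,-0.02],[0,0,0],0.5],[[0,0,-0.05],[0,0,0],0.5],[[0,0,-0.08],[0,0,0],0.5],[[0,0,-0.08],[0,0,0],0.5],[[0,0,-0.08],[0,0,0],0.5],[[0,0,-0.08],[0,0,0],0.5],[[0,0,-0.08],[0,0,0],0.5],[[0,0,-0.03],[0,0,0],0.5],[[0,0,0],[0,0,0],0.5],[[0,0,0],[0,0,0],0.5]]'; python3 -c "
from h import *
st()
c=cap('wrist');np.save('w4.npy',c,allow_pickle=True)
cv2.imwrite('pics/w4.png',cv2.resize(c['bgr'][130:350,170:380],None,fx=2.7,fy=2.7,interpolation=2))"
```

```text
t: 9.08
position: [0.5475, -0.0103, 0.016]
ee_rot: [-3.085, 0.594, -0.002]
wrist_force: [0.4, 0.3, -0.1]
finger_gap: 0.5
grasp_force: 0.0
t: 10.08
position: [0.5503, -0.0026, 0.2157]
ee_rot: [-3.085, 0.593, -0.002]
wrist_force: [-1.3, 0.2, -0.2]
finger_gap: 0.498
grasp_force: 0.0
t 10.08 p [ 0.5503 -0.0026  0.2157] xang -21.77 zax [ 0.001 -0.    -1.   ] F [-1.3  0.2 -0.2] gap 0.498 q6 1.9
```

View pics/w4.png

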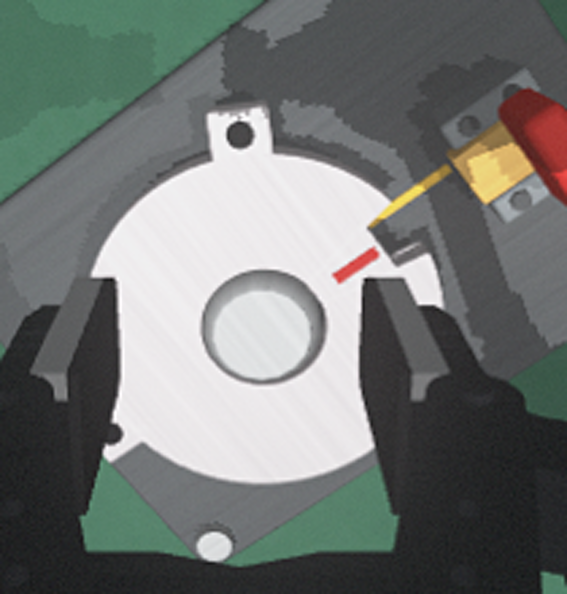

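The wrist crop shows the key's nose edge from (447,155) to (495,208) and the notch floor from (371,228) to (398,262). I'll compare their directions.

```bash
python3 - <<'E'
from h import *
c=np.load("w4.npy",allow_pickle=True).item()
f=lambda x,y:np.array([170+x/2.7-.3,130+y/2.7-.3])
o=onz(c,f(264,325),.04)[:2]
an=lambda v:np.degrees(np.arctan2(v[1],v[0]))
for n,x,y,z in(('ear1',240,135,.04),('ear2',112,434,.04),('nfloorA',371,228,.04),('nfloorB',398,262,.04),('noutB',425,243,.04),('noseA',447,155,.0385),('noseB',495,208,.0385),('nose',471,182,.0385),('earendL',207,110,.04),('earendR',267,106,.04)):
    v=onz(c,f(x,y),z)[:2]-o;print(n,np.round(v,4),round(an(v),2),round(np.linalg.norm(v),4))
h=onz(c,f(240,135),.04)-onz(c,f(112,434),.04);print('chord notch',an(h)-30, an(h)-30-0)
t=np.array
print('pointer tip tri',tri(ray(c,f(371,227)),ray(cap('top'),(269.8,203.6))))
# masks for key bar
E
```

```text
ear1 [ 0.0757 -0.0198] -14.68 0.0783
ear2 [-0.0228  0.0766] 106.55 0.08
nfloorA [ 0.0228 -0.0533] -66.88 0.0579
nfloorB [ 0.0056 -0.0585] -84.56 0.0587
noutB [ 0.0091 -0.0708] -82.66 0.0714
noseA [ 0.0391 -0.09  ] -66.52 0.0981
noseB [ 0.012  -0.1007] -83.19 0.1014
nose [ 0.0255 -0.0952] -75.02 0.0986
earendL [ 0.0892 -0.012 ] -7.64 0.09
earendR [ 0.0823 -0.0333] -22.01 0.0888
chord notch -74.40402764216915 -74.40402764216915
pointer tip tri (array([ 0.48626178, -0.04625009,  0.02115052]), np.float64(0.020210257023767615))
```

The notch and key line agree to within 1°. I'll shut the fingers, turn the tool so its y axis lies along the slide, go behind the red handle and descend.

```bash
python3 -m crank '[[[0,0,0],[0,0,-1],1],[[0,0,0],[0,0,-1],1],[[0,0,0],[0,0,-1],1],[[0,0,0],[0,0,-1],1],[[0,0,0],[0,0,-1],1],[[0,0,0],[0,0,-1],1],[[0,0,0],[0,0,-1],1],[[0,0,0],[0,0,-1],1],[[0,0,0],[0,0,-0.14],1],[[-0.03,0.056,0],[0,0,0],1],[[-0.03,0.056,0],[0,0,0],1],[[-0.03,0.056,0],[0,0,0],1],[[-0.03,0.056,0],[0,0,0],1],[[-0.03,0.056,0],[0,0,0],1],[[-0.03,0.056,0],[0,0,0],1],[[0,0,0],[0,0,0],1],[[0,0,0],[0,0,0],1]]'; python3 - <<'E'
from h import *
s,R=st(); c=cap('wrist');T=cap('top');S=cap('scene')
# handle top blob in wrist/top/scene
o=np.array([.469,.0195]);u=np.array([.267,-.9636]);v=np.array([.9636,.267])
for n,c in(('w',c),('t',T),('s',S)):
    h=cv2.cvtColor(c['bgr'],cv2.COLOR_BGR2HSV)
    m=(((h[...,0]<6)|(h[...,0]>174))&(h[...,1]>130)&(h[...,2]>60)).astype(np.uint8)
    k,l,sx,ce=cv2.connectedComponentsWithStats(m)
    for i in range(1,k):
        if sx[i][4]>40:
            P=onz(c,ce[i],.081 if n=='w' else .07)[:2]-o
            if np.linalg.norm(P)<.25: print(n,sx[i],'along',P@u,'side',P@v)
P=s['position'][:2]-o;print('tcp along',P@u,'side',P@v)
E
```

```text
t: 11.6
position: [0.5154, -0.1522, 0.2134]
ee_rot: [-3.112, -0.418, 0.004]
wrist_force: [-0.6, 0.3, 0.4]
finger_gap: -0.001
grasp_force: 0.0
t 11.6 p [ 0.5154 -0.1522  0.2134] xang 15.29 zax [-0.003  0.001 -1.   ] F [-0.6  0.3  0.4] gap -0.001 q6 0.97
w [ 194  153   22   53 1020] along 0.13216969600488648 side 0.0044042603682787835
w [117 173  19   4  74] along 0.0633600521508555 side 0.008739022032787702
t [282 193   7  12  61] along 0.13007607578300454 side -0.0018517977385945261
s [215 205  16  17 194] along 0.13256602865737072 side 0.0006763734095206447
tcp along 0.17781118098276436 side -0.001084110795611895
```

```bash
python3 -m crank '[[[0,0,0.04],[0,0,0],1],[[0,0,0.08],[0,0,0],1],[[0,0,0.08],[0,0,0],1],[[0,0,0.08],[0,0,0],1],[[0,0,0.06],[0,0,0],1],[[0,0,0.03],[0,0,0],1],[[0,0,0.014],[0,0,0],1],[[0,-0.015,0],[0,0,0],1],[[0,-0.015,0],[0,0,0],1],[[0,-0.01,0],[0,0,0],1],[[0,-0.01,0],[0,0,0],1],[[0,-0.01,0],[0,0,0],1],[[0,-0.01,0],[0,0,0],1],[[0,0,0],[0,0,0],1]]'; python3 - <<'E'
from h import *
s,R=st()
o=np.array([.469,.0195]);u=np.array([.267,-.9636]);v=np.array([.9636,.267])
P=s['position'][:2]-o;print('tcp along',P@u,'side',P@v,'F along',s['wrist_force'][:2]@u)
E
```

```text
t: 12.92
position: [0.5095, -0.124, 0.0625]
ee_rot: [3.112, 0.425, 0.002]
wrist_force: [-0.3, 0.3, -0.4]
finger_gap: 0.001
grasp_force: 0.0
t 12.92 p [ 0.5095 -0.124   0.0625] xang 15.56 zax [ 0.001 -0.    -1.   ] F [-0.3  0.3 -0.4] gap 0.001 q6 1.01
tcp along 0.14913696480950073 side 0.0007223351712540933 F along -0.33789937187253705
```

```bash
cat > k.py <<'E'
from h import *
s,R=st()
o=np.array([.469,.0195]);u=np.array([.267,-.9636]);v=np.array([.9636,.267])
P=s['position'][:2]-o;print('tcp along',P@u,'side',P@v,'F along',s['wrist_force'][:2]@u)
for n in('top','scene'):
    c=cap(n);h=cv2.cvtColor(c['bgr'],cv2.COLOR_BGR2HSV)
    m=(((h[...,0]<6)|(h[...,0]>174))&(h[...,1]>130)&(h[...,2]>60)).astype(np.uint8)
    k,l,sx,ce=cv2.connectedComponentsWithStats(m)
    for i in range(1,k):
        P=onz(c,ce[i],.07)[:2]-o
        if sx[i][4]>12 and np.linalg.norm(P)<.2: print(n,sx[i],'along',P@u,'side',P@v)
E
python3 -m crank '[[[0,-0.01,0],[0,0,0],1],[[0,-0.01,0],[0,0,0],1],[[0,-0.01,0],[0,0,0],1],[[0,-0.01,0],[0,0,0],1],[[0,0,0],[0,0,0],1]]'; python3 k.py
```

```text
t: 13.33
position: [0.505, -0.1085, 0.0618]
ee_rot: [-3.113, -0.425, -0.001]
wrist_force: [1.6, -0.8, 0.0]
finger_gap: -0.001
grasp_force: 0.5
t 13.33 p [ 0.505  -0.1085  0.0618] xang 15.53 zax [ 0.  0. -1.] F [ 1.6 -0.8  0. ] gap -0.001 q6 1.04
tcp along 0.13293542572756464 side 0.0004705259375348225 F along 1.2297571937870238
scene [226 206   8  13  77] along 0.11818821827733667 side 0.014326653110632031
```

```bash
python3 -m crank '[[[0,-0.008,0],[0,0,0],1],[[0,-0.008,0],[0,0,0],1],[[0,-0.008,0],[0,0,0],1],[[0,0,0],[0,0,0],1]]';python3 k.py; python3 -m crank '[[[0,-0.005,0],[0,0,0],1],[[0,0,0],[0,0,0],1]]'; python3 k.py
```

```text
t: 13.77
position: [0.502, -0.0992, 0.0615]
ee_rot: [-3.112, -0.424, 0.001]
wrist_force: [-0.2, -0.2, -0.2]
finger_gap: -0.001
grasp_force: 0.4
t 13.77 p [ 0.502  -0.0992  0.0615] xang 15.53 zax [-0.     0.001 -1.   ] F [-0.2 -0.2 -0.2] gap -0.001 q6 1.06
tcp along 0.12317323219385334 side 7.314751182883785e-05 F along 0.14211332136954619
scene [228 204   7  12  68] along 0.10882566988284899 side 0.01416974353208675
t: 14.03
position: [0.5015, -0.0977, 0.0615]
ee_rot: [-3.113, -0.425, 0.001]
wrist_force: [1.1, -1.7, -0.9]
finger_gap: -0.001
grasp_force: 0.6
t 14.03 p [ 0.5015 -0.0977  0.0615] xang 15.53 zax [-0.001  0.    -1.   ] F [ 1.1 -1.7 -0.9] gap -0.001 q6 1.06
tcp along 0.12161622628630006 side -7.279794536996086e-06 F along 1.8857119943312635
scene [228 204   8  12  70] along 0.10746048167109884 side 0.01422492356031915
```

```bash
for i in 1; do python3 -m crank '[[[0,-0.005,0],[0,0,0],1],[[0,-0.005,0],[0,0,0],1],[[0,0,0],[0,0,0],1]]'; done; python3 k.py; python3 -m crank '[[[0,-0.005,0],[0,0,0],1],[[0,-0.005,0],[0,0,0],1],[[0,0,0],[0,0,0],1]]'; python3 k.py
```

```text
t: 14.38
position: [0.5004, -0.0938, 0.0615]
ee_rot: [-3.113, -0.424, 0.001]
wrist_force: [0.5, -1.9, -1.2]
finger_gap: 0.002
grasp_force: 0.8
t 14.38 p [ 0.5004 -0.0938  0.0615] xang 15.53 zax [-0.  0. -1.] F [ 0.5 -1.9 -1.2] gap 0.002 q6 1.07
tcp along 0.11757328520504562 side -8.1747464776875e-06 F along 1.9294528307560284
scene [229 203   7  12  69] along 0.1035297377088697 side 0.014437281796170797
t: 14.73
position: [0.4994, -0.0899, 0.0616]
ee_rot: [-3.113, -0.424, 0.0]
wrist_force: [-0.7, -1.5, -1.5]
finger_gap: 0.004
grasp_force: 0.7
t 14.73 p [ 0.4994 -0.0899  0.0616] xang 15.53 zax [-0.  0. -1.] F [-0.7 -1.5 -1.5] gap 0.004 q6 1.07
tcp along 0.11355298604525295 side 0.00010769661043082257 F along 1.2472675576844985
scene [230 202   7  12  67] along 0.09933814901383677 side 0.014074320109107953
```

```bash
python3 -m crank '[[[0,-0.005,0],[0,0,0],1],[[0,-0.005,0],[0,0,0],1],[[0,0,0],[0,0,0],1]]'; python3 k.py; python3 -m crank '[[[0,-0.005,0],[0,0,0],1],[[0,0,0],[0,0,0],1]]'; python3 k.py
```

```text
t: 15.08
position: [0.4987, -0.0868, 0.0617]
ee_rot: [3.111, 0.425, 0.0]
wrist_force: [1.4, -4.8, -1.9]
finger_gap: -0.003
grasp_force: 2.4
t 15.08 p [ 0.4987 -0.0868  0.0617] xang 15.56 zax [ 0.    -0.001 -1.   ] F [ 1.4 -4.8 -1.9] gap -0.003 q6 1.08
tcp along 0.11032803262581473 side 0.00021754990758954308 F along 4.982006520504102
scene [230 202   8  11  67] along 0.0952770962720244 side 0.01348584738667845
t: 15.35
position: [0.4987, -0.0866, 0.0618]
ee_rot: [3.108, 0.426, 0.002]
wrist_force: [1.2, -12.1, -2.9]
finger_gap: -0.001
grasp_force: 6.0
t 15.35 p [ 0.4987 -0.0866  0.0618] xang 15.62 zax [ 0.002 -0.004 -1.   ] F [  1.2 -12.1  -2.9] gap -0.001 q6 1.08
tcp along 0.11017142147352292 side 0.00026556534412177664 F along 11.974809103999034
scene [230 202   8  11  67] along 0.0952770962720244 side 0.01348584738667845
```

It stopped firmly with the TCP at 0.110 m along the slide line. The hard stop should be near 0.110–0.1125 and a rim block near 0.122, so this looks home. I'll back off, lift and verify.

```bash
python3 -m crank '[[[0,0.02,0],[0,0,0],1],[[0,0.04,0],[0,0,0],1],[[0,0.02,0],[0,0,0],1],[[0,0,-0.05],[0,0,0],1],[[0,0,-0.08],[0,0,0],1],[[0,0,-0.08],[0,0,0],1],[[0,0,-0.08],[0,0,0],1],[[0,0,-0.08],[0,0,0],1],[[-0.05,0.03,0],[0,0,0],1],[[-0.05,0.03,0],[0,0,0],1],[[-0.05,0.03,0],[0,0,0],1],[[0,0,0],[0,0,0],1],[[0,0,0],[0,0,0],1]]'; python3 k.py; python3 -c "
from h import *
c=cap('wrist');cv2.imwrite('pics/w5.png',c['bgr']);np.save('w5.npy',c,allow_pickle=True)"
```

```text
t: 16.53
position: [0.4581, -0.1661, 0.2099]
ee_rot: [-3.112, -0.421, -0.001]
wrist_force: [-0.3, -0.8, -0.6]
finger_gap: -0.001
grasp_force: 0.0
t 16.53 p [ 0.4581 -0.1661  0.2099] xang 15.39 zax [ 0.001  0.001 -1.   ] F [-0.3 -0.8 -0.6] gap -0.001 q6 0.9
tcp along 0.17594188463869562 side -0.06009957429689311 F along 0.696602976248984
top [270 196   8  12  60] along 0.0909306575814057 side -0.002106173923354168
scene [223 199  15  14 159] along 0.09595890407179151 side 0.0014503203471006969
```

View pics/w5.png

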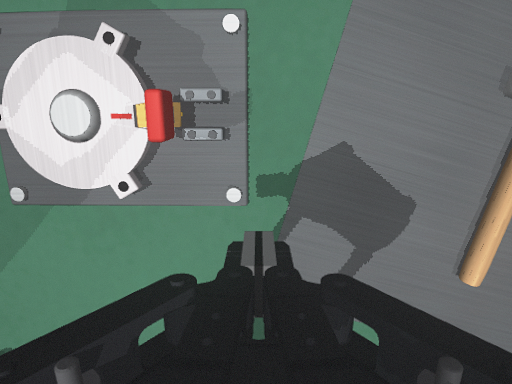

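The key's bar sits in the notch, with its nose at about (134,116) and the handle at (159,115). I'll check how far in the nose is.

```bash
python3 - <<'E'
from h import *
c=np.load('w5.npy',allow_pickle=True).item()
o=np.array([.469,.0195]);u=np.array([.267,-.9636]);v=np.array([.9636,.267])
h=cv2.cvtColor(c['bgr'],cv2.COLOR_BGR2HSV)
y=((h[...,0]>15)&(h[...,0]<32)&(h[...,1]>90)&(h[...,2]>80));y[:,:110]=0;y[:,190:]=0;y[:80]=0;y[150:]=0
p=np.argwhere(y);L=p[:,1].min();print('left col',L,[int((p[:,1]==L+i).sum()) for i in range(6)])
for n,q,z in(('nose',(L+1,116),.0385),('handle ctr',(159,115),.081),('bore',(75,115),.04),('bore r',(101,115),.04),('ear1',(108.5,38),.04),('ear2',(123.5,186.5),.04),('cheek in',(180,94),.038),('cheek out',(222,94),.038)):
    P=onz(c,q,z)[:2]-o;print(n,round(P@u,4),round(P@v,4))
cv2.imwrite('pics/w6.png',cv2.resize(c['bgr'][70:160,60:240],None,fx=4.4,fy=4.4,interpolation=2))
E
```

```text
left col 136 [11, 21, 23, 23, 23, 24]
nose 0.0613 -0.0006
handle ctr 0.0953 0.0013
bore 0.0018 0.0009
bore r 0.0272 0.0006
ear1 0.0419 0.0685
ear2 0.0415 -0.0696
cheek in 0.1036 0.0194
cheek out 0.1431 0.0193
```

View pics/w6.png

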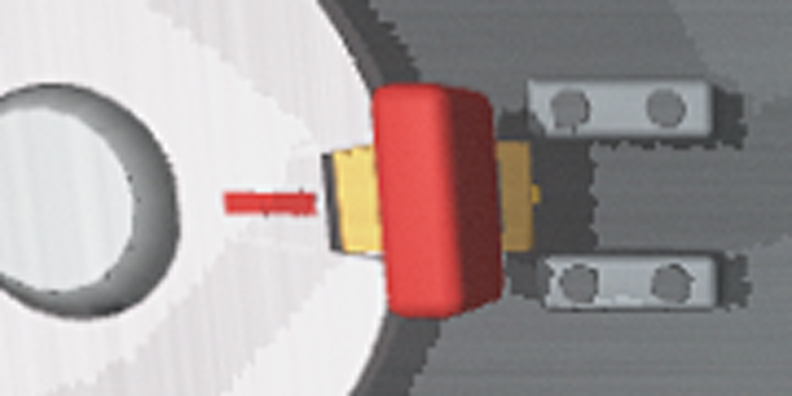

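The nose is about 60 mm from the axis after allowing for the bias seen on the cheeks. There is a thin gap to the notch floor, the ears are symmetric about the key line and the arm is clear, so I'm handing in.

```bash
python3 -c "
from rig import robot
print(robot.job_done())"
```

```text
the job is handed in; nothing more can be done
None
```

I turned the flange so its notch faces the key, slid the key in to its stop (nose measured about 60 mm from the pilot axis, which is fully home), moved the arm clear, and handed the job in at about 17 s; no verdict came back.

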